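# Find the rocking lug of a spindle plate and shim it

### The job

The spindle's foot plate rocks on its bed. Press down on its four corner lugs with closed fingertips, one after another, to find the one that gives, then press the upright shim leaf beside that lug down flat, leaving the other three leaves standing. Only press: do not grip, lift or shift the plate, and leave the things around it where they are.

Things in the scene. Friction and masses are not known exactly. Their poses are not given: they have to be found in the camera images.
- bed: Dark cast bed, a slab 210 (its x) x 380 (its y) x 10 mm, fixed to the shelf. Origin: centre of its underside, on the shelf top (z = 0). Its x points away from the robot, its y to the left; it may be turned a little. It stays still.
- plate: Loose aluminium foot plate of the spindle, 1.6 kg, 180 (x) x 120 (y) x 8 mm, plus four corner lugs 36 mm wide reaching to y 106 mm. Origin: centre of its underside, 32 mm above the shelf; axes as the bed's. The spindle stands on its middle, up to 113 mm above the underside, within 25 mm of its x axis. It rests on a square pad 26 mm wide under each lug; one pad, hidden, is 4 mm too thin.
- lug_fl (a point): Point on the top face of the plate's front left lug (front = nearer the robot, left = +y), right over its pad: plate frame x -70, y +85 mm, 40 mm above the shelf. Press here. The one lug over the thin pad goes down 4 mm under 2 to 4 N, then stops hard (plate tilts 0.03 to 0.05 rad), and comes back; the others do not give. All look alike; which one rocks varies.
- lug_fr (a point): Point on the top face of the plate's front right lug (front = nearer the robot, left = +y), right over its pad: plate frame x -70, y -85 mm, 40 mm above the shelf. Press here. The one lug over the thin pad goes down 4 mm under 2 to 4 N, then stops hard (plate tilts 0.03 to 0.05 rad), and comes back; the others do not give. All look alike; which one rocks varies.
- lug_bl (a point): Point on the top face of the plate's back left lug (front = nearer the robot, left = +y), right over its pad: plate frame x +70, y +85 mm, 40 mm above the shelf. Press here. The one lug over the thin pad goes down 4 mm under 2 to 4 N, then stops hard (plate tilts 0.03 to 0.05 rad), and comes back; the others do not give. All look alike; which one rocks varies.
- lug_br (a point): Point on the top face of the plate's back right lug (front = nearer the robot, left = +y), right over its pad: plate frame x +70, y -85 mm, 40 mm above the shelf. Press here. The one lug over the thin pad goes down 4 mm under 2 to 4 N, then stops hard (plate tilts 0.03 to 0.05 rad), and comes back; the others do not give. All look alike; which one rocks varies.
- shim_fl (a joint): Hinge angle of the front left shim leaf (rad): 0 = standing up at 0.5 rad (29 degrees) to the bed, as at the start; 0.5 = pressed flat against its stop. Stiff with friction: about 4 N at the press point moves it and it stays where it is left. Pressing it flat lifts the pad of that lug by 4 mm.
- leaf_fl (a point): Press point on the upper face of the front left shim leaf, a steel tongue 24 wide, 62 long, 3 mm thick, hinged at bed y +112 mm, x -70 mm, 14.5 mm above the shelf; its free end points outwards (+y) and up, 44 mm high. The point is 45 mm from the hinge, 37 mm above the shelf at the start and 16 mm when the leaf is flat.
- shim_fr (a joint): Hinge angle of the front right shim leaf (rad): 0 = standing up at 0.5 rad (29 degrees) to the bed, as at the start; 0.5 = pressed flat against its stop. Stiff with friction: about 4 N at the press point moves it and it stays where it is left. Pressing it flat lifts the pad of that lug by 4 mm.
- leaf_fr (a point): Press point on the upper face of the front right shim leaf, a steel tongue 24 wide, 62 long, 3 mm thick, hinged at bed y -112 mm, x -70 mm, 14.5 mm above the shelf; its free end points outwards (-y) and up, 44 mm high. The point is 45 mm from the hinge, 37 mm above the shelf at the start and 16 mm when the leaf is flat.
- shim_bl (a joint): Hinge angle of the back left shim leaf (rad): 0 = standing up at 0.5 rad (29 degrees) to the bed, as at the start; 0.5 = pressed flat against its stop. Stiff with friction: about 4 N at the press point moves it and it stays where it is left. Pressing it flat lifts the pad of that lug by 4 mm.
- leaf_bl (a point): Press point on the upper face of the back left shim leaf, a steel tongue 24 wide, 62 long, 3 mm thick, hinged at bed y +112 mm, x +70 mm, 14.5 mm above the shelf; its free end points outwards (+y) and up, 44 mm high. The point is 45 mm from the hinge, 37 mm above the shelf at the start and 16 mm when the leaf is flat.
- shim_br (a joint): Hinge angle of the back right shim leaf (rad): 0 = standing up at 0.5 rad (29 degrees) to the bed, as at the start; 0.5 = pressed flat against its stop. Stiff with friction: about 4 N at the press point moves it and it stays where it is left. Pressing it flat lifts the pad of that lug by 4 mm.
- leaf_br (a point): Press point on the upper face of the back right shim leaf, a steel tongue 24 wide, 62 long, 3 mm thick, hinged at bed y -112 mm, x +70 mm, 14.5 mm above the shelf; its free end points outwards (-y) and up, 44 mm high. The point is 45 mm from the hinge, 37 mm above the shelf at the start and 16 mm when the leaf is flat.
- carb: Dull brass carburettor body, about 95 x 66 x 86 mm. Bystander. Origin: centre of its underside.
- clamp_tool: Tan plastic fuel line clamp tool lying flat, 125 x 36 x 13 mm. Bystander.
- screwdriver: Screwdriver, 160 mm long, lying on the shelf. Bystander.
- brush: Small brush, 150 mm long, lying on the shelf. Bystander.
- pin_jar: Steel float pin jar, 34 mm across, 45 mm high, standing on the bed between the two left shim leaves. Bystander.
- sediment_bowl: Blue glass sediment bowl, 42 mm across, 36 mm high, standing on the bed between the two right shim leaves. Bystander.

How it is judged:
By the outcome, as a careful person would: the job done as asked, in the order asked, and still so for the second after the job is handed in, with the robot touching nothing.
It also fails if it takes over 61 s, if anything falls off the work surface, if the arm or the gripper's body presses on something with over 40 N, if the wrist force passes 120 N, or if a joint passes its speed limit or range.

### The arm

A 6-joint arm with a two-finger parallel gripper is mounted at the origin on the work surface. World frame = base frame: x ahead of the robot, y to its left, z up, the work surface at z = 0. Lengths are in m, angles in rad, forces in N, time in s.
With the tool pointing down it reaches from about 0.325 to 0.9 m from the base axis. Payload 6.1 kg.
Tool frame: the origin (TCP) lies midway between the tips of the shut fingers; the grasp point (between the pads) lies 19 mm behind it; x points along the fingers, y is the direction in which the jaws open and shut, and the axes are right-handed (so a half turn about x gives the same grasp; the last joint's range is limited). The gripper opens to 85 mm and grips with 20 to 120 N. Pads are 22 mm wide; open, the fingers measure 114 mm over their backs; the gripper's body (76 mm by 85 mm) begins 54 mm behind the grasp point. The pads swing forward as they close: fully open they stand 13 mm farther back than shut.
Start: joints at [0.988, 0.22, 1.526, -0, 1.395, -0.126], TCP at [0.276, 0.561, 0.231] pointing down, gripper open.
Joint ranges: [-2.98, 2.98], [-0.91, 2.08], [0.09, 2.57], [-1.24, 4.39], [0.2, 2.65], [-2.68, 2.68]. Speed limits (rad/s): [2.57, 2.57, 3.01, 3.14, 3.14, 3.14].

### API

Orientations are given as [roll, pitch, yaw] about the fixed x, y, z axes, in that order (R = Rz(yaw) Ry(pitch) Rx(roll)).
In Python, from plant import movep, move_l, set_joints, gripper_to, hold, inverse_kinematics, observe, get_image, get_calibration, Unreachable, job_done gives the robot as it stands. Calls block until the motion is done:
- movep(position, orientation): joint-space move of the TCP to a pose.
- move_l(position, feed=0.15, rotation=None, max_force=None): straight line of the TCP; rotation=None keeps the orientation; feed is the mean speed in m/s. With max_force (N) it stops when the force on the tool has changed by that much, and returns True; else False.
- set_joints(angles): joint-space move.
- gripper_to(opening, f_grip=None): finger opening in m; f_grip is the grip in N (None keeps the last); returns when the fingers have stopped.
- hold(seconds).
- inverse_kinematics(position, orientation): joint angles nearest the present ones, or None.
- observe(): the state.
- get_image(name): name is "scene" or "top" or "wrist"; returns (picture, depth): 384x512x3 uint8, red, green, blue; 384x512 float32, m along the optical axis (not along the pixel's ray), 0 where there is no reading.
- get_calibration(name): a dict with "intrinsics" (3x3 intrinsics, pixels), "dist_coeffs" ([k1, k2, p1, p2, k3] as OpenCV has them; the pictures are not rectified), "world_from_camera" (4x4, takes a point from camera to world coordinates). Camera axes: x right, y down, z forward; pixel columns grow to the right and rows downward; lengths in m; the calibration is good to about 2 mm. A picture is of the moment at which its call begins: read the wrist's pose just before it. get_calibration takes no time and is no camera call; for the wrist camera it gives the pose at the moment of the call.
A pose or a line that the arm cannot do raises Unreachable and nothing moves.
- job_done(): hands the job in, once; it reports no verdict.
The state is a dict: "time_s": time; "q": joint angles; "joint_velocities": joint speeds; "joint_torque": joint torques, N m; "eef_pos": TCP position; "tcp_rot": TCP orientation; "ft_force": force on the tool from outside, world axes, zero at the start; "torque": the same for the moment, N m; "opening": finger opening in m.
Only numpy, scipy, OpenCV 4.12 (cv2) and the standard library are available. Lean on these libraries where they do the work, as an engineer would, in place of code of your own. Each camera call takes 0.05 s, during which the arm holds its last target.

## Working session

There is one attempt and no reset: what is moved stays moved. The work goes in short steps, each a Python script; the robot and the scene stay as the last script left them, time stands still between calls to the robot, and variables do not carry over. Pictures are saved under pics/ and viewed, and the job is handed in when it is done.

```bash
ls; mkdir -p pics; python3 - <<'E'
from plant import *
import numpy as np,cv2
o=observe();print(o)
for n in ("top","scene"):
    im,d=get_image(n);c=get_calibration(n)
    cv2.imwrite(f"pics/{n}0.png",cv2.cvtColor(im,cv2.COLOR_RGB2BGR));np.savez(f"{n}0.npz",im=im,d=d,**c)
    print(n,c)
E
```

```text
pics
{'time_s': 0.0, 'q': array([ 9.87904484e-01,  2.21270081e-01,  1.52760121e+00,  1.94139734e-05,
        1.39471185e+00, -1.26093354e-01]), 'joint_velocities': array([-0.00024177,  0.00049534,  0.00176969,  0.00029463, -0.00018166,
        0.00080478]), 'joint_torque': array([-2.69923192e-03, -4.96893954e+01, -3.89396060e+01, -5.11567196e-04,
        1.10886039e-02,  3.36516734e-07]), 'eef_pos': array([0.27533066, 0.56041089, 0.23017726]), 'tcp_rot': array([-1.70648853,  1.56880575, -2.16329044]), 'ft_force': array([-0.80511266, -0.20709229,  0.66970295]), 'torque': array([-0.00510131, -0.00308228, -0.06702307]), 'opening': 0.0855654218998762}
top {'intrinsics': array([[408.8657185 ,   0.        , 253.01287277],
       [  0.        , 408.8657185 , 192.38363821],
       [  0.        ,   0.        ,   1.        ]]), 'dist_coeffs': array([-0.1421599,  0.       ,  0.       ,  0.       ,  0.       ]), 'world_from_camera': array([[-0.02444859, -0.99108914,  0.13093734,  0.32272642],
       [-0.99970002,  0.0240467 , -0.0046498 ,  0.02660514],
       [ 0.00145976, -0.13101175, -0.99137974,  1.2132861 ],
       [ 0.        ,  0.        ,  0.        ,  1.        ]])}
scene {'intrinsics': array([[359.48091059,   0.        , 254.53719925],
       [  0.        , 359.48091059, 191.85747797],
       [  0.        ,   0.        ,   1.        ]]), 'dist_coeffs': array([-0.02038072,  0.        ,  0.        ,  0.        ,  0.        ]), 'world_from_camera': array([[-0.26102531,  0.65469036, -0.70939857,  1.18834717],
       [ 0.96515761,  0.16302959, -0.20467572,  0.22113655],
       [-0.01834626, -0.73810696, -0.67443422,  0.70689913],
       [ 0.        ,  0.        ,  0.        ,  1.        ]])}
```

View pics/top0.png

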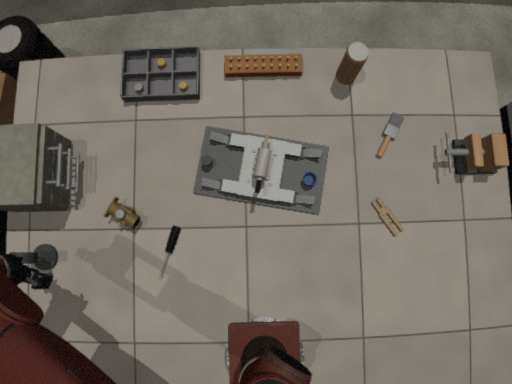

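View pics/scene0.png

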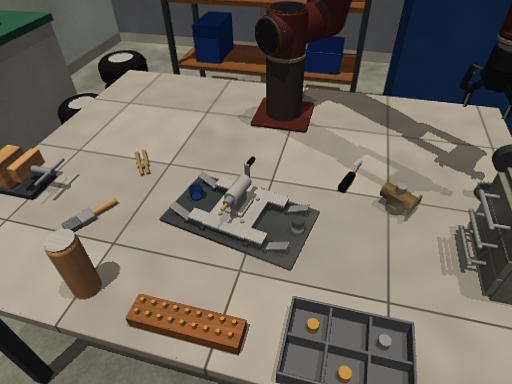

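```bash
python3 - <<'E'
import cv2
im=cv2.imread('pics/top0.png')
c=im[60:230,170:350];cv2.imwrite('pics/topcrop.png',cv2.resize(c,None,fx=3.3,fy=3.3,interpolation=cv2.INTER_CUBIC))
E
```

```text
(no output)
```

View pics/topcrop.png

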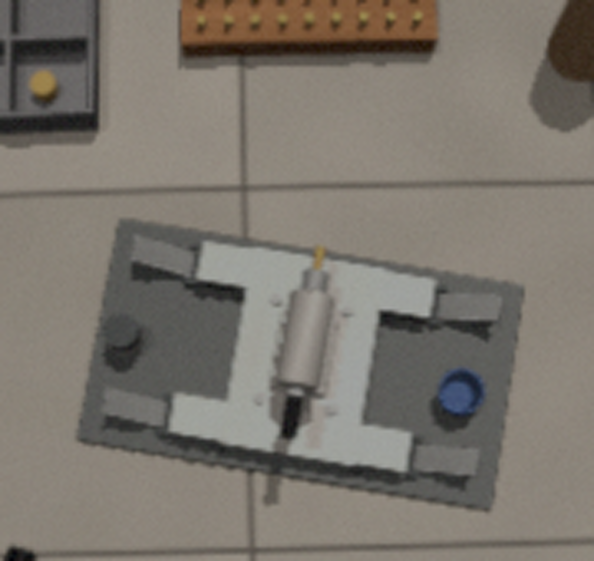

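```bash
cat > h.py <<'E'
import numpy as np,cv2
from scipy.optimize import least_squares
def px2w(uv,z,c):
    uv=np.asarray(uv,float).reshape(-1,1,2)
    n=cv2.undistortPoints(uv,c['intrinsics'],c['dist_coeffs']).reshape(-1,2)
    r=np.c_[n,np.ones(len(n))]@c['world_from_camera'][:3,:3].T
    t=c['world_from_camera'][:3,3]
    return t+r*((z-t[2])/r[:,2])[:,None]
def w2px(P,c):
    W=np.linalg.inv(c['world_from_camera'])
    return cv2.projectPoints(np.asarray(P,float).reshape(-1,1,3),cv2.Rodrigues(W[:3,:3])[0],W[:3,3],c['intrinsics'],c['dist_coeffs'])[0].reshape(-1,2)
def fit(obj,W):
    A=obj-obj.mean(0);B=W[:,:2]-W[:,:2].mean(0)
    H=A.T@B;th=np.arctan2(H[0,1]-H[1,0],H[0,0]+H[1,1])
    R=np.array([[np.cos(th),-np.sin(th)],[np.sin(th),np.cos(th)]])
    t=W[:,:2].mean(0)-R@obj.mean(0)
    return t,th,W[:,:2]-(obj@R.T+t)
def draw(im,c,t,th,f):
    """overlay model"""
    R=np.array([[np.cos(th),-np.sin(th)],[np.sin(th),np.cos(th)]])
    def g(p,z): return np.c_[np.asarray(p)@R.T+t,np.full(len(p),z)]
    big=cv2.resize(im,None,fx=f,fy=f,interpolation=cv2.INTER_CUBIC)
    def poly(p,z,col):
        q=((w2px(g(p,z),c)+.5)*f-.5).round().astype(int);cv2.polylines(big,[q],True,col,1)
    poly([(.105,.19),(.105,-.19),(-.105,-.19),(-.105,.19)],.01,(0,255,0))
    for sx in(1,-1):
        for sy in(1,-1):
            poly(np.array([(.054*sx,.06*sy),(.09*sx,.06*sy),(.09*sx,.106*sy),(.054*sx,.106*sy)]),.04,(0,0,255))
            for P in(g([(.07*sx,.085*sy)],.04),g([(.07*sx,(.112+.045*.8776)*sy)],.037)):
                q=((w2px(P,c)[0]+.5)*f-.5).round().astype(int);cv2.circle(big,tuple(int(v) for v in q),4,(255,0,255),1)
    return big
E
python3 - <<'E'
from h import *
c=np.load('top0.npz')
cr=lambda L:(np.array(L)+.5)/3.3-.5+[170,60]
bed=px2w(cr([(122,220),(524,286),(491,510),(80,440)]),.01,c)
pl=px2w(cr([(203,240),(436,278),(410,472),(170,432)]),.04,c)
ob=np.array([(.105,.19),(.105,-.19),(-.105,-.19),(-.105,.19)]);op=np.array([(.09,.106),(.09,-.106),(-.09,-.106),(-.09,.106)])
for o,w in((ob,bed),(op,pl)):
    print(*fit(o,w))
t,th,_=fit(ob,bed)
cv2.imwrite('pics/ov0.png',draw(cv2.cvtColor(c['im'],4),c,t,th,4)[60*4:230*4,160*4:350*4])
d=c['d'];print(c['d'][150:160,215])
E
```

```text
[ 0.55033118 -0.0070143 ] -0.1923304233470414 [[-1.41873744e-03 -1.95342074e-03]
 [ 4.68533067e-06  2.24083727e-03]
 [ 8.84191233e-04  2.35783628e-03]
 [ 5.29860872e-04 -2.64525281e-03]]
[ 0.5517921  -0.00699919] -0.18459866335924896 [[-0.00122717  0.00073084]
 [-0.00220166  0.00132612]
 [ 0.0009501  -0.00158689]
 [ 0.00247874 -0.00047007]]
[1.2325466 1.2279935 1.230783  1.2263014 1.2307546 1.228555  1.2250292
 1.226552  1.2223856 1.2250801]
```

View pics/ov0.png

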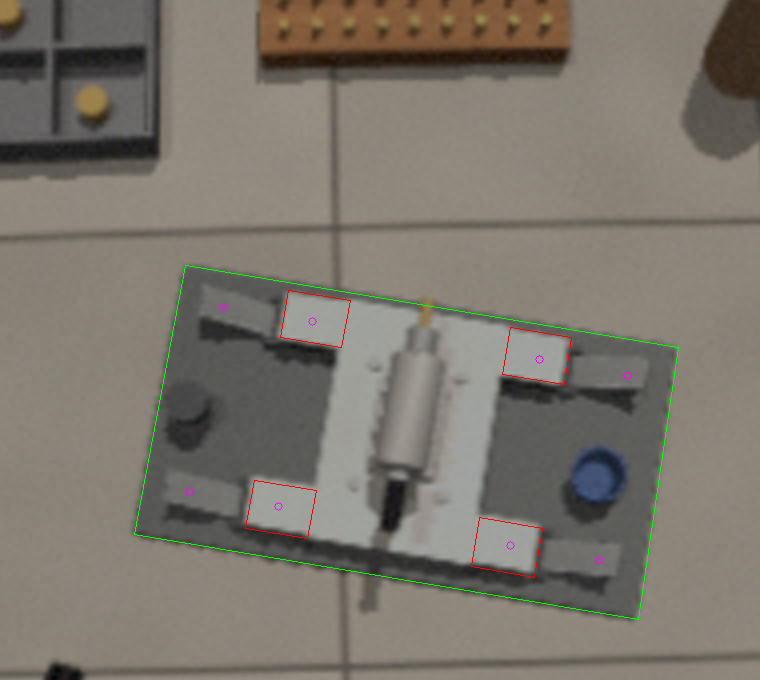

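```bash
cat >> h.py <<'E'
T=np.array([.551,-.007]);TH=-.19
RR=np.array([[np.cos(TH),-np.sin(TH)],[np.sin(TH),np.cos(TH)]])
def pt(x,y,z): return [*(RR@[x,y]+T),z]
ROT=[0,np.pi/2,TH+np.pi/2]
E
python3 - <<'E'
from h import *
from plant import *
for s in(1,-1):
    rot=[0,np.pi/2,TH+s*np.pi/2]
    for p in((-.07,.085,.1),(.07,-.085,.03),(-.07,-.155,.01),(.07,.155,.01),(-.07,.155,.01)):
        q=inverse_kinematics(pt(*p),rot);print(s,p,None if q is None else np.round(q,2))
E
```

```text
1 (-0.07, 0.085, 0.1) None
1 (0.07, -0.085, 0.03) None
1 (-0.07, -0.155, 0.01) None
1 (0.07, 0.155, 0.01) None
1 (-0.07, 0.155, 0.01) None
-1 (-0.07, 0.085, 0.1) [ 0.02  0.08  1.95 -0.    1.12  0.21]
-1 (0.07, -0.085, 0.03) [-0.3   0.41  1.7  -0.    1.03 -0.11]
-1 (-0.07, -0.155, 0.01) [-0.48  0.16  2.06 -0.    0.92 -0.29]
-1 (0.07, 0.155, 0.01) [ 0.08  0.54  1.56 -0.    1.04  0.27]
-1 (-0.07, 0.155, 0.01) [ 0.15  0.28  1.91 -0.    0.95  0.34]
```

```bash
sed -i 's|TH+np.pi/2\]|TH-np.pi/2]|' h.py; python3 - <<'E'
from h import *
from plant import *
gripper_to(0)
movep(pt(-.07,.085,.2),ROT)
o=observe();print(o['time_s'],o['eef_pos'],pt(-.07,.085,.2),o['ft_force'],o['opening'])
c=get_calibration('wrist');im,d=get_image('wrist')
b=cv2.cvtColor(im,4);np.savez('w0.npz',im=im,d=d,**c)
cv2.imwrite('pics/w0.png',draw(b,c,T,TH,1.5))
c=np.load('top0.npz');im,d=get_image('top')
cv2.imwrite('pics/top1.png',cv2.resize(im[40:240,150:370,::-1],None,fx=3,fy=3))
print(observe()['time_s'])
E
```

```text
2.7583 [0.49837414 0.09046391 0.20015222] [np.float64(0.4983127096147937), np.float64(0.08969048263332301), 0.2] [ 0.07546006 -0.21692442 -0.05414227] 0.00022493914568677702
2.8583
```

View pics/w0.png

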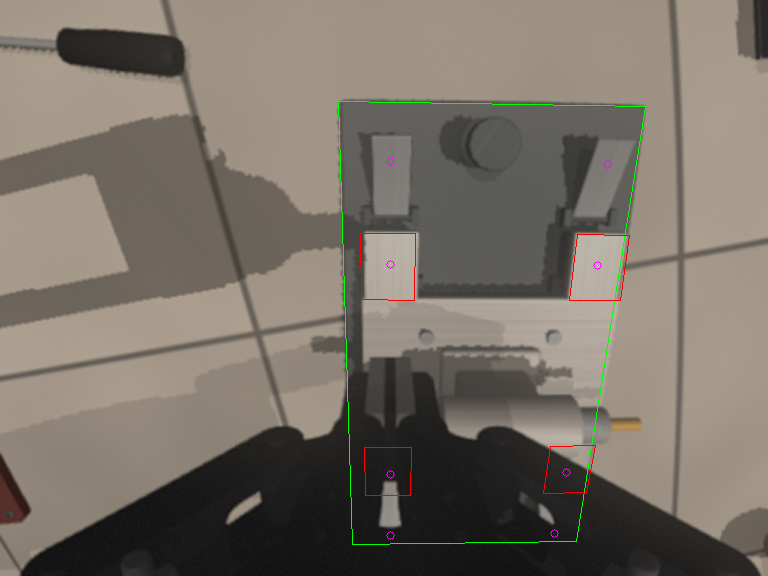

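View pics/top1.png

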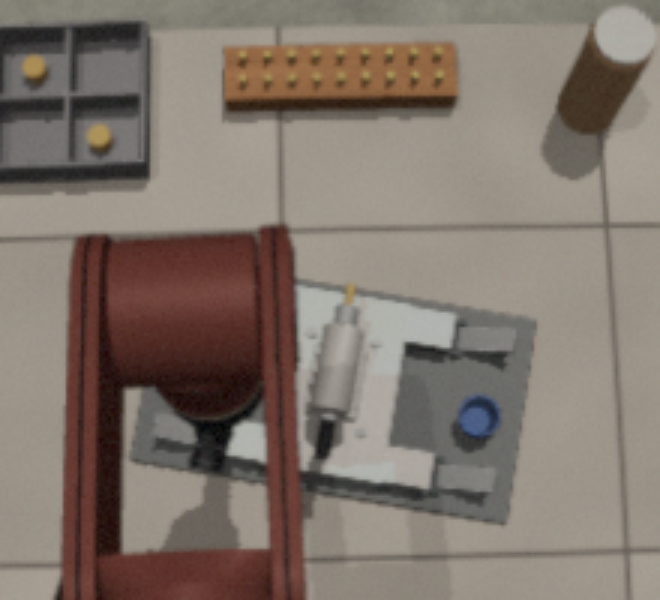

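The wrist view confirms the fit: the lug and leaf outlines lie on the real edges (left lugs at about (390,265) and (598,265)). Now the four presses.

```bash
cat >> h.py <<'E'
def press(x,y,zh=.055,zl=.030,F=9,feed=.012,up=.08):
    from plant import move_l,observe,hold
    move_l(pt(x,y,zh),feed=.1); hold(.15)
    f0=observe()['ft_force'][2]
    log=[]
    r2=move_l(pt(x,y,zl),feed=feed,max_force=1.5); o=observe(); log.append((o['eef_pos'][2],o['ft_force'][2]-f0))
    r=move_l(pt(x,y,zl),feed=feed,max_force=F); hold(.2); o=observe(); log.append((o['eef_pos'][2],o['ft_force'][2]-f0))
    print(r2,r,np.round(log,4).tolist(),'t',round(o['time_s'],2),np.round(o['ft_force'],1),np.round(o['eef_pos'][:2]-pt(x,y,0)[:2],4))
    move_l(pt(x,y,up),feed=.1)
    return log
E
python3 - <<'E'
from h import *
press(-.07,.085)
E
```

```text
True True [[0.04, 5.4072], [0.04, 5.7965]] t 6.33 [-1.1  0.3  5.7] [-0.  0.]
```

```bash
python3 - <<'E'
from h import *
from plant import *
press(.07,.085,up=.18)
move_l(pt(.07,-.085,.18),feed=.2)
press(.07,-.085)
press(-.07,-.085)
E
```

```text
True True [[0.04, 5.2427], [0.04, 5.5488]] t 10.34 [-0.7  0.1  5.3] [ 0. -0.]
True True [[0.0383, 1.4397], [0.0366, 5.2927]] t 16.32 [-1.7 -0.4  5.6] [ 0.0002 -0.0003]
True True [[0.04, 4.0794], [0.04, 6.0861]] t 20.36 [-1.   0.5  6.2] [0. 0.]
```

br gave 3.4 mm; the others stopped at 40.0 mm. I'll press br once more, to its stop, to confirm.

```bash
python3 - <<'E'
from h import *
from plant import *
move_l(pt(-.07,-.085,.18),feed=.2)
move_l(pt(.07,-.085,.18),feed=.2)
x,y=.07,-.085
move_l(pt(x,y,.05),feed=.15)
for z in(.038,.0364,.0355,.035):
    s=move_l(pt(x,y,z),feed=.01,max_force=12);o=observe();print(z,s,np.round(o['eef_pos'],4),np.round(o['ft_force'],1),o['time_s'])
    if s: break
move_l(pt(x,y,.10),feed=.1)
E
```

```text
0.038 False [ 0.6038 -0.1038  0.0382] [-0.1 -0.7  2.1] 24.7833
0.0364 False [ 0.6039 -0.1039  0.0367] [-1.1 -0.9  3.6] 25.0917
0.0355 False [ 0.604  -0.1039  0.0364] [-3.2 -0.5  8.5] 25.3417
0.035 False [ 0.604  -0.1039  0.0364] [-4.2 -0.8 11.4] 25.5917
```

```bash
python3 - <<'E'
from h import *
from plant import *
x,y=.07,-.151
move_l(pt(x,y,.10),feed=.15)
move_l(pt(x,y,.05),feed=.1)
for z in(.035,.028,.022,.018,.016,.015,.014,.013):
    s=move_l(pt(x,y,z),feed=.025,max_force=18);o=observe();print(z,s,np.round(o['eef_pos'],4),np.round(o['ft_force'],1),o['time_s'])
    if s: break
hold(.3);print(observe()['ft_force'])
move_l(pt(x,y,.10),feed=.1)
c=get_calibration('wrist');im,d=get_image('wrist')
cv2.imwrite('pics/w1.png',cv2.resize(im[:,:,::-1],None,fx=1.5,fy=1.5))
E
```

```text
0.035 False [ 0.5913 -0.1684  0.0349] [ 0.9 -0.   1.4] 28.3833
0.028 False [ 0.5909 -0.1682  0.0275] [ 0.4 -0.1  1.1] 28.8167
0.022 False [ 0.5909 -0.1682  0.0214] [ 0.4 -1.7  0.8] 29.2083
0.018 False [ 0.5909 -0.1682  0.0175] [-0.1 -1.5  1.6] 29.5167
0.016 False [ 0.5911 -0.1683  0.016 ] [-0.6 -0.4  3.5] 29.7667
0.015 False [ 0.5912 -0.1684  0.0158] [-3.4  1.7  9.6] 30.0167
0.014 False [ 0.5913 -0.1683  0.0157] [-7.4  3.1 14.8] 30.2667
0.013 False [ 0.5914 -0.1684  0.0156] [-8.   3.3 21.6] 30.5167
[-8.2726833   2.37517575 20.16450187]
```

View pics/w1.png

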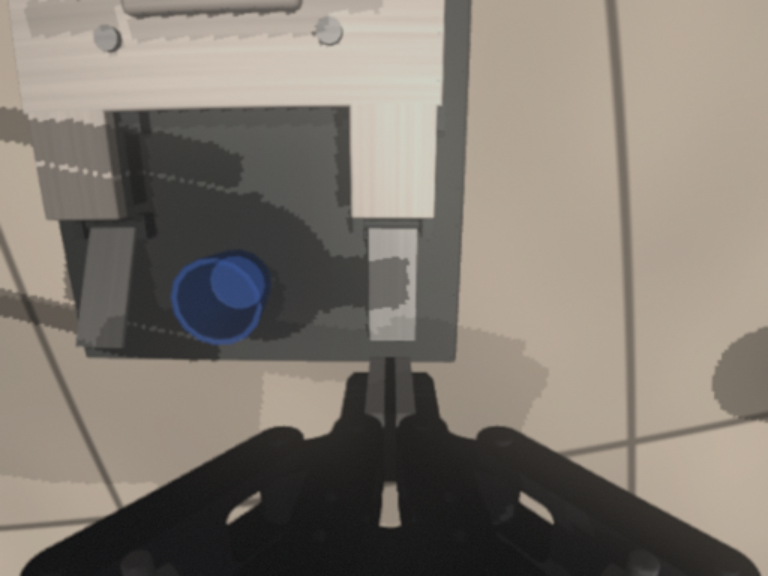

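```bash
python3 - <<'E'
from h import *
from plant import *
move_l(pt(.07,-.151,.2),feed=.2)
movep([.35,-.45,.3],ROT)
for n in('top','scene'):
    im,d=get_image(n);c=get_calibration(n);np.savez(n+'2.npz',im=im,d=d,**c)
    if n=='top': cv2.imwrite('pics/top2.png',draw(cv2.cvtColor(im,4),c,T,TH,4)[60*4:230*4,160*4:350*4])
    else: cv2.imwrite('pics/scene2.png',cv2.resize(im[150:280,150:340,::-1],None,fx=4,fy=4,interpolation=cv2.INTER_CUBIC))
    K=c['intrinsics']
    for nm,x,y in(('fl',-.07,.155),('fr',-.07,-.155),('bl',.07,.155),('br',.07,-.155)):
        z=.016 if nm=='br' else .04
        u,v=w2px([pt(x,y,z)],c)[0].round().astype(int)
        dd=np.median(d[v-1:v+2,u-1:u+2])
        xy=cv2.undistortPoints(np.array([[[float(u),float(v)]]]),K,c['dist_coeffs'])[0,0]
        print(n,nm,(c['world_from_camera']@np.r_[xy*dd,dd,1])[2])
print(observe()['time_s'])
E
```

```text
top fl 0.03745448667557971
top fr 0.04232241408897952
top bl 0.04053812704958326
top br 0.016481931142587003
scene fl 0.03912121429745541
scene fr 0.04162219903214881
scene bl 0.03967961271039233
scene br 0.0166612831794416
34.0667
```

View pics/top2.png

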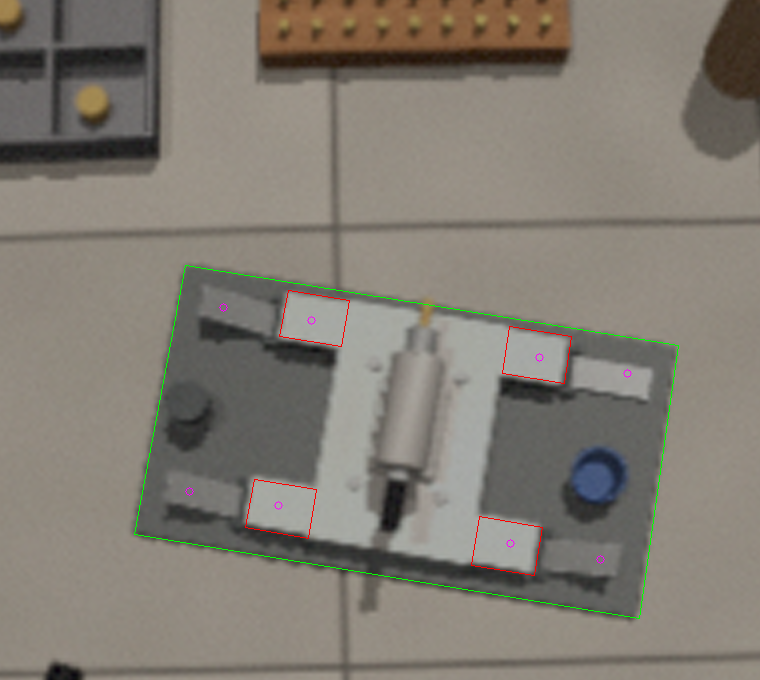

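View pics/scene2.png

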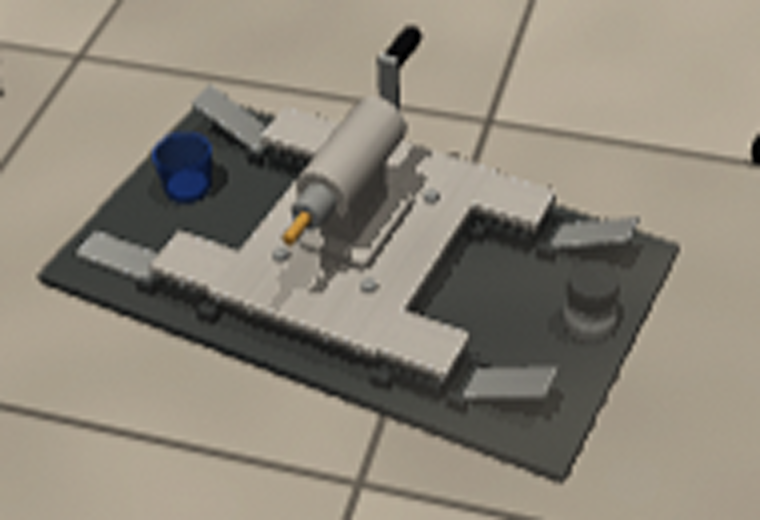

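The back right leaf lies flat at about 16 mm, and the other three still stand at about 40 mm. The plate, jar and bowl haven't moved, and the arm is clear.

```bash
python3 -c "
from plant import *
job_done();print(observe()['time_s'])"
```

```text
the job is handed in; nothing more can be done
the job is handed in; nothing more can be done
```

The back right lug is the one that rocks. I pressed its shim leaf down flat, left the other three leaves standing, and handed the job in at about 34 s of the 61 s allowed.

- **Finding the lug:** I pressed all four lugs with closed fingertips in the order front left, back left, back right, front right. Back right gave way to about 36.6 mm above the shelf. The other three stopped hard at 40.0 mm. A second press on back right, up to about 11 N, stopped hard at 36.4 mm, so it gave 3.6 mm against the stated 4 mm.
- **Pressing the leaf:** the back right leaf went down to its stop at about 15.6 mm, with about 20 N of upward force on the tool. While the leaf was moving, the tool read only about 1 to 3.5 N, less than the 4 N you described.
- **Last checks:** after the arm was clear, both fixed cameras measured the back right leaf at about 16.5 mm and the other three at 37 to 42 mm. In the last pictures the plate, pin jar and sediment bowl were where they started. I did not compare the four bystanders off the bed after the presses. I also did not press the back right lug again after flattening its leaf, so I did not test that the rocking is gone.

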